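# Find the stamped sample crate and push it to the dispatch line

## Task

Two look-alike blue sample crates stand on the lab bench, and one of them has a red stamp on its underside. Without ever gripping a crate or lifting it off the bench, use the fingertips to tip the left-hand crate (the robot's left) back towards the robot on its near bottom edge to about 60 degrees, so that its underside can be seen from across the bench, ease it gently back down flat, then check the right-hand one the same way. Then push the stamped crate forward until its leading bottom edge lies on the yellow tape, square with it, leaving the other crate and everything else where they stand.

Things in the scene. Friction and masses are not known exactly. Their poses are not given: they have to be found in the camera images.
- crate_a: one of two outwardly identical blue sample crates, 120 mm along its x, 180 along its y, 120 high, 0.5 to 0.9 kg, bottom-heavy, low jars jammed inside. Origin at the centre of its pale grey underside, z up, x away from the robot. Flat outer faces. Stands on rubber skids (friction 0.65 to 0.85). Tipped on its near bottom edge it falls back if it leans under about 1.2 rad (70 deg), and over if more
- crate_b: the other crate: same shape, axes and behaviour. Which of the two stands on the left (+y) changes; both stand about square to the robot (yaw within 0.2 rad)
- crate_a_far (a point): middle of crate_a's far bottom edge (60 mm along the crate's x from its origin, on the underside)
- crate_a_near (a point): middle of crate_a's near bottom edge (-60 mm along the crate's x, on the underside)
- crate_b_far (a point): middle of crate_b's far bottom edge (60 mm along the crate's x from its origin, on the underside)
- crate_b_near (a point): middle of crate_b's near bottom edge (-60 mm along the crate's x, on the underside)
- stamp (a point): centre of the stamp: a solid bright red disc of 86 mm diameter in the middle of the underside of the stamped crate; the other crate has a bare pale grey underside
- line: the dispatch line: a strip of yellow tape with thin black dashes stuck flat on the bench across the far side of both crates, 50 mm wide along its x (pointing away from the robot), 740 mm long along its y; origin in the middle of the strip, on the bench surface. It cannot move and has no height
- flask: loose conical glass flask, 74 mm wide, 118 mm high, standing between the two crates; origin at the centre of its foot
- reagent_bottle: loose amber reagent bottle, 68 mm wide, 165 mm high, to the left of the crates; origin at the centre of its foot
- jar: loose sample jar, 60 mm wide, 62 mm high, to the left of the crates and farther away than the reagent bottle; origin at the centre of its foot
- wash_bottle: loose white wash bottle, 62 mm wide, 150 mm high, to the right of the crates, beyond the spatula; origin at the centre of its foot
- bung: loose orange rubber bung, 36 mm wide, 28 mm high, standing between the crates on the robot's side of the flask; origin at the centre of its foot
- beaker: loose glass beaker, 68 mm wide, 85 mm high, just beyond the tape in the middle; origin at the centre of its foot
- lab_spoon: loose steel spatula, 190 mm long, lying to the right of the crates; origin on its underside
Things that resemble listed ones, but are neither listed nor needed, are in the scene too. Leave any green look-alike of the crate_b alone.

How it is judged:
On the way, in this order (a step that is already met when the one before it is completed fails the run):
1. the left-hand crate is tipped towards the robot on its near bottom edge by more than 53 degrees (((y of crate_a in the frame of crate_b above 0 m and angle between crate_a's own z axis and vertical above 0.92 rad and height (world z) of crate_a_near below 0.015 m and height (world z) of crate_a_far above 0.08 m) or (y of crate_a in the frame of crate_b below 0 m and angle between crate_b's own z axis and vertical above 0.92 rad and height (world z) of crate_b_near below 0.015 m and height (world z) of crate_b_far above 0.08 m))), for 0.2 s.
2. the right-hand crate is tipped towards the robot on its near bottom edge by more than 53 degrees (((y of crate_a in the frame of crate_b below 0 m and angle between crate_a's own z axis and vertical above 0.92 rad and height (world z) of crate_a_near below 0.015 m and height (world z) of crate_a_far above 0.08 m) or (y of crate_a in the frame of crate_b above 0 m and angle between crate_b's own z axis and vertical above 0.92 rad and height (world z) of crate_b_near below 0.015 m and height (world z) of crate_b_far above 0.08 m))), for 0.2 s.
3. the stamped crate stands flat with its leading bottom edge on the tape, square with it (x of crate_a_far in the frame of line between -0.025 and 0.025 m and y of crate_a_far in the frame of line between -0.36 and 0.36 m and angle between the x axis of crate_a and the x axis of line, either way round below 0.14 rad and angle between crate_a's own z axis and vertical below 0.06 rad), for 0.1 s.
At the end, for the whole second after the job is handed in: the stamped crate stands flat and still, the middle of its far bottom edge on the tape (within 25 mm of the tape's centre line), square with it within 8 degrees; the other crate stands flat within 50 mm of its starting place (all of step 3 and linear speed of each of crate_a, crate_b below 0.02 m/s and angle between crate_b's own z axis and vertical below 0.06 rad and distance of crate_b from where it was at the start of the episode below 0.05 m); the robot touches nothing.
It fails at once if a crate lifted clear of the bench (both bottom edges over 20 mm up) (height (world z) of each of crate_a_near, crate_a_far above 0.02 m or height (world z) of each of crate_b_near, crate_b_far above 0.02 m).
It fails at once if a crate tipped right over (beyond 80 degrees) (angle between any of crate_a, crate_b's own z axis and vertical above 1.4 rad).
It fails at once if a crate let fall instead of being eased down (turning faster than 5 rad/s) (angular speed of any of crate_a, crate_b above 5 rad/s).
It fails at once if a flask, bottle, jar, bung, beaker or spatula pushed more than 20 mm or knocked over (distance of any of flask, reagent_bottle, jar, wash_bottle, bung, beaker, lab_spoon from where it was at the start of the episode above 0.02 m).
It fails at once if a crate gripped by a wall (the grasp point inside the wall's thickness while the fingers touch the crate) ((contact force between the fingers and crate_a above 1 N and z of the grasp point in the frame of crate_a between 0 and 0.118 m and ((x of the grasp point in the frame of crate_a between 0.054 and 0.062 m and y of the grasp point in the frame of crate_a between -0.09 and 0.09 m) or (x of the grasp point in the frame of crate_a between -0.062 and -0.054 m and y of the grasp point in the frame of crate_a between -0.09 and 0.09 m) or (y of the grasp point in the frame of crate_a between 0.084 and 0.092 m and x of the grasp point in the frame of crate_a between -0.06 and 0.06 m) or (y of the grasp point in the frame of crate_a between -0.092 and -0.084 m and x of the grasp point in the frame of crate_a between -0.06 and 0.06 m))) or (contact force between the fingers and crate_b above 1 N and z of the grasp point in the frame of crate_b between 0 and 0.118 m and ((x of the grasp point in the frame of crate_b between 0.054 and 0.062 m and y of the grasp point in the frame of crate_b between -0.09 and 0.09 m) or (x of the grasp point in the frame of crate_b between -0.062 and -0.054 m and y of the grasp point in the frame of crate_b between -0.09 and 0.09 m) or (y of the grasp point in the frame of crate_b between 0.084 and 0.092 m and x of the grasp point in the frame of crate_b between -0.06 and 0.06 m) or (y of the grasp point in the frame of crate_b between -0.092 and -0.084 m and x of the grasp point in the frame of crate_b between -0.06 and 0.06 m)))).
It also fails if it takes over 72 s, if anything falls off the work surface, if the arm or the gripper's body presses on something with over 40 N, if the wrist force passes 120 N, or if a joint passes its speed limit or range.

## Robot

A 6-joint arm with a two-finger parallel gripper is mounted at the origin on the work surface. World frame = base frame: x ahead of the robot, y to its left, z up, the work surface at z = 0. Lengths are in m, angles in rad, forces in N, time in s.
With the tool pointing down it reaches from about 0.225 to 0.725 m from the base axis. Payload 3.1 kg.
Tool frame: the origin (TCP) lies at the very end of the fingers, on their centre line; the grasp point (between the pads) lies 19 mm behind it; z points along the fingers, x is the direction in which the jaws open and shut, and the axes are right-handed (so a half turn about z gives the same grasp; the last joint's range is limited). The gripper opens to 85 mm and grips with 20 to 120 N. Pads are 22 mm wide; open, the fingers measure 114 mm over their backs; the gripper's body (76 mm by 85 mm) begins 54 mm behind the grasp point. The pads swing forward as they close: fully open they stand 13 mm farther back than shut.
Start: joints at [1.169, 0.048, 0.099, 1.622, 0, 1.443], TCP at [0.142, 0.505, 0.231] pointing down, gripper open.
Joint ranges: [-2.91, 2.91], [-0.99, 1.94], [-1.21, 1.42], [-2.12, 2.29], [-1.49, 1.47], [-3.14, 3.14]. Speed limits (rad/s): [2.79, 2.79, 3.14, 3.14, 3.14, 3.14].

## Interface

Orientations are given as a unit quaternion [w, x, y, z].
In Python, from plant import manip, fingers, vision, job, finder gives the robot as it stands. Calls block until the motion is done:
- manip.move_ptp(position, orientation): joint-space move of the TCP to a pose.
- manip.move_l(position, ori=None, v=0.15, contact_N=None): straight line of the TCP; ori=None keeps the orientation; v is the mean speed in m/s. With contact_N (N) it stops when the force on the tool has changed by that much, and returns True; else False.
- manip.set_joints(angles): joint-space move.
- fingers.gripper_open() and fingers.clamp(newtons=None): open the fingers fully, or close them until they stop; newtons is the grip in N (None keeps the last).
- manip.hold(seconds).
- manip.inverse_kinematics(position, orientation): joint angles nearest the present ones, or None.
- manip.read_state(): the state.
- vision.read_camera(name): name is "side" or "top" or "wrist"; returns the picture (480x640x3 uint8, red, green, blue); there is no depth.
- vision.calibration(name): a dict with "K" (3x3 intrinsics, pixels), "cam_to_world" (4x4, takes a point from camera to world coordinates). Camera axes: x right, y up, looking along -z (the intrinsics and any distortion apply to the point x, -y, -z); pixel columns grow to the right and rows downward; lengths in m; the calibration is good to about 2 mm. A picture is of the moment at which its call begins: read the wrist's pose just before it. calibration takes no time and is no camera call; for the wrist camera it gives the pose at the moment of the call.
A pose or a line that the arm cannot do raises manip.PlanningError and nothing moves.
- job.hand_in(): hands the job in, once; it reports no verdict.
Trained networks look in the newest picture that a camera, given by its name, has taken for a name from the list of things; names that differ only in an ending like _2 or _b are one class to them, and where a whole thing is asked for, a point or a joint stands for the part that bears it (a point fixed in the world has none). Each returns a list of dicts, best first, with "confidence" (0 to 1); they miss things now and then, are a little off and sometimes report something else, mostly with a low value. They report only what shows in the picture. A call takes as long as a camera call. They do not tell look-alikes from the thing itself.
- finder.boxes_of(camera, thing): "at" ([x, y, z] in m, in the coordinates of the camera as it stood for that picture, good to about 4 mm: the middle of the surface that is visible of it).
- finder.cut_out(camera, thing): "pixels" (480x640 bool, what is visible of it).
- finder.landmark_of(camera, thing): "at" ([x, y, z] in m, in the coordinates of the camera as it stood for that picture, good to about 4 mm: a listed point, or the origin of a listed thing).
The state is a dict: "time": time; "q": joint angles; "joint_velocities": joint speeds; "effort": joint torques, N m; "ee_pos": TCP position; "ee_rot": TCP orientation; "contact_force": force on the tool from outside, world axes, zero at the start; "moment": the same for the moment, N m; "finger_gap": finger opening in m.
Only numpy, scipy, OpenCV 4.12 (cv2) and the standard library are available. Lean on these libraries where they do the work, as an engineer would, in place of code of your own. Each camera call takes 0.05 s, during which the arm holds its last target. There are 200 camera calls.

## Working session

There is one attempt and no reset: what is moved stays moved. The work goes in short steps, each a Python script; the robot and the scene stay as the last script left them, time stands still between calls to the robot, and variables do not carry over. Pictures are saved under pics/ and viewed, about 8 in all and at most 12, crops included, and the job is handed in when it is done.

```bash
ls; mkdir -p pics
cat > h.py <<'E'
import numpy as np, cv2
from plant import manip, fingers, vision, job, finder
def save(c,n):
    im=vision.read_camera(c); cv2.imwrite(f'pics/{n}.png',im[:,:,::-1]); return im
def w(c,p):
    T=np.array(vision.calibration(c)["cam_to_world"]); return T[:3,:3]@np.array(p)+T[:3,3]
E
python3 - <<'E'
from h import *
np.set_printoptions(precision=3,suppress=True)
a=save('top','top0');b=save('side','side0')
cv2.imwrite('pics/both.png',cv2.resize(np.vstack([a,b])[:,:,::-1],None,fx=.62,fy=.62))
for c in('top','side'):
    print(c,np.array(vision.calibration(c)['cam_to_world'])[:3])
    for t in('crate_a','crate_a_far','crate_a_near','line','flask','reagent_bottle','jar','wash_bottle','bung','beaker','lab_spoon'):
        print(t,[(w(c,d['at']).round(3).tolist(),round(d['confidence'],2)) for d in finder.landmark_of(c,t)][:5])
s=manip.read_state();print(s['time'],s['ee_rot'],s['finger_gap'])
E
```

```text
pics
top [[ 0.013  0.983 -0.184  0.282]
 [-1.     0.016  0.016  0.017]
 [ 0.019  0.183  0.983  1.059]]
crate_a [([0.189, -0.295, -0.005], 0.95), ([0.496, 0.172, -0.003], 0.84), ([0.497, -0.205, -0.003], 0.69)]
crate_a_far [([0.422, 0.004, -0.002], 0.71), ([0.647, -0.014, -0.003], 0.5)]
crate_a_near [([0.44, 0.19, -0.003], 0.97), ([0.421, 0.007, -0.005], 0.4)]
line [([0.645, -0.015, -0.004], 0.91), ([0.423, 0.006, -0.004], 0.24)]
flask [([0.555, 0.011, -0.002], 0.86)]
reagent_bottle [([0.462, 0.431, 0.005], 0.83)]
jar [([0.573, 0.429, -0.001], 0.83)]
wash_bottle [([0.616, -0.45, -0.003], 0.71), ([0.556, 0.008, -0.002], 0.32)]
bung [([0.418, 0.004, -0.003], 0.59)]
beaker [([0.754, 0.004, -0.003], 0.81)]
lab_spoon [([0.436, -0.4, 0.0], 0.97), ([0.423, 0.005, -0.007], 0.74), ([0.496, 0.175, -0.004], 0.18)]
side [[ 0.683  0.515 -0.518 -0.02 ]
 [-0.73   0.467 -0.499 -0.5  ]
 [-0.015  0.719  0.695  0.716]]
crate_a [([0.498, -0.205, 0.003], 0.95), ([0.187, -0.294, 0.003], 0.86), ([0.495, 0.174, 0.002], 0.74)]
crate_a_far [([0.578, 0.426, -0.005], 0.6)]
crate_a_near [([0.435, 0.187, 0.002], 0.86)]
line [([0.646, -0.013, 0.001], 0.86)]
flask [([0.56, 0.017, 0.001], 0.81)]
reagent_bottle [([0.466, 0.428, 0.0], 0.91), ([0.496, 0.177, -0.001], 0.51)]
jar [([0.559, -0.202, -0.003], 0.21)]
wash_bottle [([0.614, -0.453, -0.005], 0.65)]
bung [([0.42, 0.008, 0.001], 0.76)]
beaker [([0.751, -0.0, 0.001], 0.85)]
lab_spoon [([0.433, -0.394, -0.0], 0.56)]
1.2 [ 0.     0.797  0.604 -0.   ] 0.0852138681232759
```

View pics/both.png

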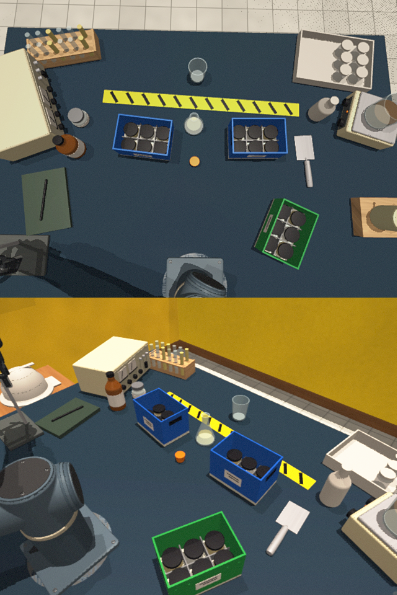

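Run:
```python
from h import *
vision.read_camera('top')
T=np.array(vision.calibration('top')['cam_to_world']);K=np.array(vision.calibration('top')['K'])
print(K, vision.calibration('top').keys())
for d in finder.cut_out('top','crate_a')+finder.cut_out('top','line'):
    m=d['pixels'].astype(np.uint8)
    print(d['confidence'],m.sum(),cv2.boundingRect(m), cv2.minAreaRect(np.argwhere(m)[:,::-1].astype(np.float32)))
im=cv2.imread('pics/top0.png')
cv2.imwrite('pics/topc.png',cv2.resize(im,(800,600)))
```

```text
[[473.67948101   0.         316.58296021]
 [  0.         473.67948101 236.34953365]
 [  0.           0.           1.        ]] dict_keys(['K', 'cam_to_world'])
0.71 6098 (182, 184, 99, 75) ((231.06155395507812, 220.892333984375), (95.24380493164062, 66.05829620361328), 6.546291351318359)
0.68 6126 (367, 190, 97, 66) ((414.9999694824219, 222.49996948242188), (95.99998474121094, 64.99998474121094), 0.0)
0.61 7592 (410, 319, 104, 115) ((461.4639587402344, 373.6383056640625), (81.38011169433594, 98.1776351928711), 22.203479766845703)
0.8 6229 (166, 145, 316, 43) ((323.979736328125, 165.78427124023438), (315.980712890625, 20.804141998291016), 4.085616588592529)
0.54 6112 (181, 184, 100, 75) ((231.04217529296875, 220.60935974121094), (95.97782897949219, 67.19010162353516), 7.523819446563721)
```

The crates and tape show clearly. In the top half of the montage the left crate is at (143,136), the right crate at (258,138), and the green look-alike at (287,232). Neither fixed camera can see the undersides, so I'll check the wrist camera's mounting, how far the tool can tilt, and the crate yaws.

```bash
cat >> h.py <<'E'
from scipy.optimize import minimize
from scipy.spatial.transform import Rotation as R
np.set_printoptions(precision=3,suppress=True)
def proj(c,P,cal=None):
    cal=cal or vision.calibration(c); T=np.array(cal['cam_to_world']); p=(np.atleast_2d(P)-T[:3,3])@T[:3,:3]
    q=p*[1,-1,-1]@np.array(cal['K']).T; return q[:,:2]/q[:,2:]
BOX=np.array([[x,y,z] for x in(-.06,.06) for y in(-.09,.09) for z in(0,.12)])
def fit(c,mask,x0):
    cal=vision.calibration(c); m=mask.astype(np.uint8)*255
    def cost(v):
        P=R.from_euler('z',v[2]).apply(BOX)+[v[0],v[1],0]
        h=cv2.convexHull((proj(c,P,cal)*16).astype(np.int32).reshape(-1,1,2))
        a=np.zeros_like(m); cv2.fillConvexPoly(a,h,255,cv2.LINE_AA,4)
        return np.abs(a.astype(float)-m).sum()/255
    S=[x0]+[np.array(x0)+d for d in np.diag([.01,.01,.1])]
    r=minimize(cost,x0,method='Nelder-Mead',options=dict(initial_simplex=S)); return r.x,r.fun
def quat(yaw,tilt,spin=0):
    """fingers down; tilt>0 leans fingers towards robot (-x); jaws along y (spin=pi turns camera side)"""
    Z=np.array([-np.sin(tilt),0,-np.cos(tilt)]); X=np.array([0,1.,0]); Y=np.cross(Z,X)
    r=R.from_euler('z',yaw)*R.from_matrix(np.c_[X,Y,Z])*R.from_euler('z',spin)
    return r.as_quat(scalar_first=True)
E
python3 - <<'E'
from h import *
for c in('top','side'):
    vision.read_camera(c)
    for d in finder.cut_out(c,'crate_a'):
        m=d['pixels']
        best=min((fit(c,m,x0) for x0 in([.496,.173,0],[.498,-.205,0])),key=lambda r:r[1]); print(c,m.sum(),best)
vision.read_camera('top')
m=finder.cut_out('top','line')[0]['pixels']
cal=vision.calibration('top');T=np.array(cal['cam_to_world'])
uv=np.argwhere(m)[:,::-1]
d=np.c_[uv,np.ones(len(uv))]@np.linalg.inv(cal['K']).T*[1,-1,-1]@T[:3,:3].T
P=T[:3,3]-d*(T[2,3]/d[:,2:])
print('line',cv2.minAreaRect(P[:,:2].astype(np.float32)), np.polyfit(P[:,1],P[:,0],1))
s=manip.read_state();C=np.array(vision.calibration('wrist')['cam_to_world']);print(vision.calibration('wrist')['K'][0])
Rt=R.from_quat(s['ee_rot'],scalar_first=True).as_matrix()
print('cam in tool',Rt.T@(C[:3,3]-s['ee_pos']),'\n',Rt.T@C[:3,:3])
for spin in(0,np.pi):
  for tilt in(0,.3,.6,.9,1.2):
    print(spin,tilt,[manip.inverse_kinematics(p,quat(0,tilt,spin)) is not None for p in([.58,.173,.11],[.58,-.205,.11],[.5,.173,.17],[.42,.173,.16],[.42,-.205,.16],[.46,.173,.12],[.46,-.205,.12])])
print(np.round(manip.inverse_kinematics([.45,.173,.16],quat(0,.0,0)),2))
E
```

```text
top 6294 (array([ 0.498, -0.205,  3.162]), np.float64(139.4392156862745))
top 7393 (array([0.389, 0.003, 0.866]), np.float64(13011.207843137256))
top 6045 (array([ 0.495,  0.178, -0.098]), np.float64(258.4117647058824))
side 5764 (array([ 0.495,  0.181, -0.123]), np.float64(203.0313725490196))
side 9127 (array([ 0.499, -0.204,  0.018]), np.float64(184.6313725490196))
side 14292 (array([ 2.921,  0.375, -2.278]), np.float64(14292.0))Traceback (most recent call last):
  File "<stdin>", line 8, in <module>
IndexError: list index out of range
```

Run:
```python
from h import *
for k in range(4):
    vision.read_camera('top'); r=finder.cut_out('top','line')
    if r: break
if r:
    m=r[0]['pixels']
    cal=vision.calibration('top');T=np.array(cal['cam_to_world'])
    uv=np.argwhere(m)[:,::-1]
    d=np.c_[uv,np.ones(len(uv))]@np.linalg.inv(cal['K']).T*[1,-1,-1]@T[:3,:3].T
    P=T[:3,3]-d*(T[2,3]/d[:,2:])
    print('line',m.sum(),cv2.minAreaRect(P[:,:2].astype(np.float32)), np.polyfit(P[:,1],P[:,0],1))
s=manip.read_state();C=np.array(vision.calibration('wrist')['cam_to_world']);print(vision.calibration('wrist')['K'][0])
Rt=R.from_quat(s['ee_rot'],scalar_first=True).as_matrix()
print('cam in tool',Rt.T@(C[:3,3]-s['ee_pos']),'\n',Rt.T@C[:3,:3])
for spin in(0,np.pi):
  for tilt in(-.3,0,.3,.6,.9,1.2):
    print(round(spin),tilt,[int(manip.inverse_kinematics(p,quat(0,tilt,spin)) is not None) for p in([.58,.173,.11],[.58,-.205,.11],[.5,.173,.17],[.42,.173,.16],[.42,-.205,.16],[.46,.173,.12],[.46,-.205,.12])])
for t in(0,.6): print(manip.inverse_kinematics([.45,.173,.16],quat(0,t,0)),manip.inverse_kinematics([.45,.173,.16],quat(0,t,np.pi)))
```

```text
line 6617 ((0.6475974321365356, -0.017017632722854614), (0.7410007119178772, 0.05473120138049126), 86.79611206054688) [0.056 0.648]
[372.098   0.    316.675]
cam in tool [ 0.001 -0.07  -0.143] 
 [[ 1.    -0.    -0.001]
 [-0.    -0.961 -0.278]
 [-0.001  0.278 -0.961]]
0 -0.3 [1, 1, 1, 1, 1, 1, 1]
0 0 [1, 1, 1, 1, 1, 1, 1]
0 0.3 [1, 1, 1, 1, 1, 1, 1]
0 0.6 [1, 1, 1, 1, 1, 1, 1]
0 0.9 [0, 0, 0, 1, 1, 1, 1]
0 1.2 [0, 0, 0, 0, 0, 0, 0]
3 -0.3 [1, 1, 1, 1, 1, 1, 1]
3 0 [1, 1, 1, 1, 1, 1, 1]
3 0.3 [1, 1, 1, 1, 1, 1, 1]
3 0.6 [1, 1, 1, 1, 1, 1, 1]
3 0.9 [0, 0, 0, 1, 1, 1, 1]
3 1.2 [0, 0, 0, 0, 0, 0, 0]
[ 0.228 -0.068 -0.158  1.481  0.     0.228] [ 0.228 -0.068 -0.158  1.481  0.    -2.914]
[0.166 0.568 0.45  2.046 0.093 0.137] [ 0.166  0.568  0.45   2.046  0.093 -3.004]
```

```bash
cat >> h.py <<'E'
AMAX=.9; H0=.105; r=.011
def path(th,near,yaw,da=0.,amax=AMAX):
    """TCP pose with the fingertip on the far face of a crate leaning th about its near edge"""
    al=amax*th/np.radians(60)
    n=np.array([np.cos(th),np.sin(th)]); e=np.array([-np.sin(th),np.cos(th)]); t=np.array([-np.cos(al),np.sin(al)])
    tn,te=t@n,t@e
    h=H0-r*te if tn<0 else H0-2*r+r*te
    p=(.12+da+r*abs(tn))*n+h*e
    c,s=np.cos(yaw),np.sin(yaw)
    return np.array([near[0]+c*p[0],near[1]+s*p[0],p[1]]),quat(yaw,al,np.pi)
def nearof(x,y,yaw): return np.array([x-.06*np.cos(yaw),y-.06*np.sin(yaw)])
def go_th(ths,near,yaw,da,v=.05):
    for th in ths:
        p,q=path(th,near,yaw,da); manip.move_l(p,q,v=v)
E
cat > tip.py <<'E'
import sys
from h import *
x,y,yaw,name=float(sys.argv[1]),float(sys.argv[2]),float(sys.argv[3]),sys.argv[4]
near=nearof(x,y,yaw); D=np.array([np.cos(yaw),np.sin(yaw),0])
ths=np.radians(np.arange(0,61,5)); 
for t in ths:
    p,q=path(t,near,yaw); print(round(np.degrees(t)),p,manip.inverse_kinematics(p,q))
    assert manip.inverse_kinematics(p,q) is not None
if name=='dry': sys.exit()
fingers.clamp(20)
s=manip.read_state()
p,q=path(0,near,yaw); p0=p+.03*D
if s['ee_pos'][2]<.29: manip.move_l(list(s['ee_pos'][:2])+[.3],v=.25)
manip.move_ptp(p0+[0,0,.3-p0[2]],q); manip.move_l(p0,v=.25)
hit=manip.move_l(p-.012*D,v=.02,contact_N=1.5); s=manip.read_state()
da=(np.array(s['ee_pos'])-p)@D; print('hit',hit,'da',da,s['contact_force'],s['time'])
if not hit or abs(da)>.01: manip.move_l(p0); sys.exit('no contact')
near=near+da*D[:2]
go_th(ths[1:],near,yaw,-.001)
manip.hold(.4); s=manip.read_state(); print('F',s['contact_force'],s['ee_pos'])
a=save('wrist',name+'w');b=save('side',name+'s')
cv2.imwrite(f'pics/{name}.png',cv2.resize(np.hstack([a,b])[:,:,::-1],(800,300)))
c=a.astype(int); red=(c[:,:,0]>130)&(c[:,:,1]<70)&(c[:,:,2]<70); print('red px',red.sum(),np.argwhere(red).mean(0) if red.any() else '', manip.read_state()['time'])
E
python3 tip.py .495 .178 -.11 dry; python3 tip.py .498 -.205 .02 dry
```

```text
0 [0.566 0.17  0.105] [ 0.179  0.226  0.045  1.39   0.    -2.853]
5 [0.556 0.171 0.114] [ 0.172  0.278  0.123  1.488  0.021 -2.86 ]
10 [0.546 0.172 0.123] [ 0.166  0.33   0.197  1.582  0.041 -2.868]
15 [0.534 0.174 0.13 ] [ 0.161  0.381  0.265  1.671  0.06  -2.877]
20 [0.522 0.175 0.136] [ 0.157  0.431  0.326  1.756  0.078 -2.886]
25 [0.51  0.176 0.142] [ 0.153  0.479  0.38   1.835  0.095 -2.896]
30 [0.496 0.178 0.146] [ 0.149  0.525  0.426  1.909  0.112 -2.907]
35 [0.483 0.179 0.149] [ 0.146  0.568  0.463  1.977  0.127 -2.918]
40 [0.469 0.181 0.151] [ 0.144  0.609  0.492  2.039  0.142 -2.93 ]
45 [0.454 0.182 0.152] [ 0.142  0.647  0.512  2.095  0.157 -2.943]
50 [0.441 0.184 0.153] [ 0.141  0.686  0.528  2.147  0.17  -2.956]
55 [0.429 0.185 0.154] [ 0.139  0.726  0.545  2.199  0.182 -2.971]
60 [0.417 0.187 0.154] [ 0.138  0.764  0.555  2.246  0.193 -2.985]
0 [ 0.569 -0.204  0.105] [-0.455  0.262  0.087  1.396  0.     2.667]
5 [ 0.559 -0.204  0.114] [-0.444  0.313  0.166  1.491 -0.034  2.679]
10 [ 0.549 -0.204  0.123] [-0.435  0.365  0.241  1.582 -0.066  2.691]
15 [ 0.537 -0.204  0.13 ] [-0.427  0.416  0.31   1.669 -0.097  2.705]
20 [ 0.525 -0.204  0.136] [-0.42   0.466  0.373  1.752 -0.126  2.719]
25 [ 0.513 -0.205  0.142] [-0.413  0.514  0.43   1.83  -0.154  2.735]
30 [ 0.499 -0.205  0.146] [-0.408  0.56   0.478  1.903 -0.182  2.752]
35 [ 0.486 -0.205  0.149] [-0.404  0.604  0.518  1.97  -0.208  2.77 ]
40 [ 0.472 -0.206  0.151] [-0.4    0.646  0.549  2.032 -0.232  2.788]
45 [ 0.457 -0.206  0.152] [-0.397  0.685  0.571  2.089 -0.256  2.808]
50 [ 0.444 -0.206  0.153] [-0.395  0.724  0.589  2.142 -0.278  2.83 ]
55 [ 0.431 -0.206  0.154] [-0.392  0.765  0.609  2.197 -0.299  2.853]
60 [ 0.419 -0.207  0.154] [-0.39   0.804  0.622  2.246 -0.318  2.878]
```

```bash
python3 tip.py .495 .178 -.11 left | grep -v '\] \['
```

```text
hit True da 0.002429574035424275 [2.085 0.173 1.877] 8.7917
red px 5166 [ 27.882 317.889] 14.3417
```

View pics/left.png

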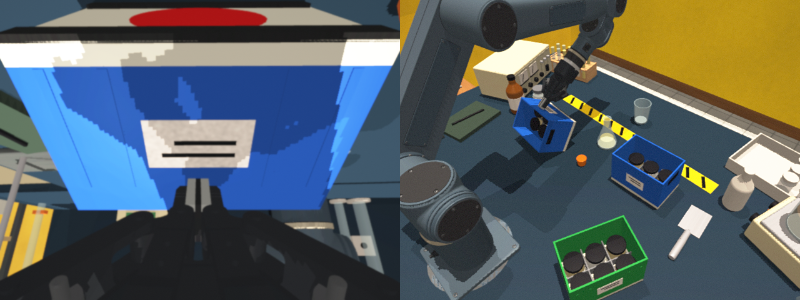

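The left crate carries the stamp: a red disc at about (318,28) in the wrist picture, and the side view shows it leaning. Before lowering it, I'll check the lean angle against the projected disc.

Run:
```python
from h import *
a=cv2.imread('pics/leftw.png').astype(int); red=(a[:,:,2]>130)&(a[:,:,1]<70)&(a[:,:,0]<70)
q=np.argwhere(red);print('rows',np.percentile(q[:,0],[1,50,99]),'cols',np.percentile(q[:,1],[1,50,99]))
yaw=-.11;near=nearof(.495,.178,yaw)+.0024*np.array([np.cos(yaw),np.sin(yaw)])
f=np.linspace(0,6.28,60)
D=np.c_[.06+.043*np.cos(f),.043*np.sin(f),0*f]
for sl in(0,.01):
 for th in(50,54,57,60,63,66):
  P=R.from_euler('z',yaw).apply(R.from_euler('y',-th,degrees=True).apply(D))+[near[0]-sl,near[1],0]
  u=proj('wrist',P);print(sl,th,'rows',u[:,1].min(),u[:,1].mean(),u[:,1].max(),'cols',u[:,0].min(),u[:,0].max())
```

```text
rows [13. 28. 40.] cols [213. 317. 422.]
0 50 rows -28.690820300292497 -12.556376155775814 0.1710167642262101 cols 202.61906676192396 436.3570757644885
0 54 rows 1.7441567240845686 2.487641989925968 3.0843871856922447 cols 204.787974832245 434.09372329724397
0 57 rows 5.253594170604907 13.300494331510862 23.227291191606632 cols 206.49340758975632 432.28437980383245
0 60 rows 7.407503002299974 23.65388369426277 43.44697114883307 cols 208.14975188602443 430.41570476303184
0 63 rows 9.536114337347332 33.50843229393863 62.33697663559925 cols 209.86639346453737 428.62695268991604
0 66 rows 11.632600039136582 42.83461848552819 79.85924501239387 cols 211.63087703936594 426.78822424996775
0.01 50 rows 5.2272550179814585 12.916851138221718 19.08764715996757 cols 213.04055223842096 431.4166460379565
0.01 54 rows 21.796635017511736 26.47129677047517 32.21575118503338 cols 214.73964847016796 429.3868981495686
0.01 57 rows 23.814842635241614 36.21508894604402 51.28801218222033 cols 216.0942006113536 427.76065919939794
0.01 60 rows 25.812790277714782 45.547554609629984 69.26036261489764 cols 217.51391457872572 426.17901695798815
0.01 63 rows 27.784019359880453 54.43358278506834 86.07277057683012 cols 218.98810890041133 424.56078855337825
0.01 66 rows 29.722280083118342 62.84633590444826 101.68863651266079 cols 220.50636426339895 422.8940911948667
```

The disc rows (13–40) fit a lean of about 58.5° with around 3 mm of slip, so the tip counts. I'll ease it down and tip the right crate.

```bash
cat > down.py <<'E'
import sys
from h import *
x,y,yaw,da=map(float,sys.argv[1:5])
D=np.array([np.cos(yaw),np.sin(yaw),0]); near=nearof(x,y,yaw)+da*D[:2]
go_th(np.radians(np.arange(55,-1,-5)),near,yaw,-.001,v=.045)
print('F',manip.read_state()['contact_force'])
p=np.array(manip.read_state()['ee_pos']); manip.move_l(p+.02*D,v=.08); print('F',manip.read_state()['contact_force'])
p=p+.02*D; p[2]=.3; manip.move_l(p,v=.25)
for c in('top','side'):
    vision.read_camera(c)
    for d in finder.cut_out(c,'crate_a'):
        f=min((fit(c,d['pixels'],x0) for x0 in([.496,.173,0],[.498,-.205,0])),key=lambda r:r[1]); 
        if f[1]<800: print(c,d['pixels'].sum(),f)
print(manip.read_state()['time'])
E
python3 down.py .495 .178 -.11 .0024; python3 tip.py .498 -.205 .02 right | grep -v '\] \['
```

```text
F [5.545 0.396 1.927]
F [ 0.436 -0.057 -0.726]
top 6114 (array([ 0.499, -0.206,  0.028]), np.float64(268.2823529411765))
side 8928 (array([ 0.499, -0.203,  0.026]), np.float64(315.53333333333336))
side 5757 (array([ 0.495,  0.181, -0.131]), np.float64(178.28627450980392))
21.2583
hit True da 0.0028592555694961106 [ 1.931 -0.704  1.707] 28.3
red px 0  33.85
```

View pics/right.png

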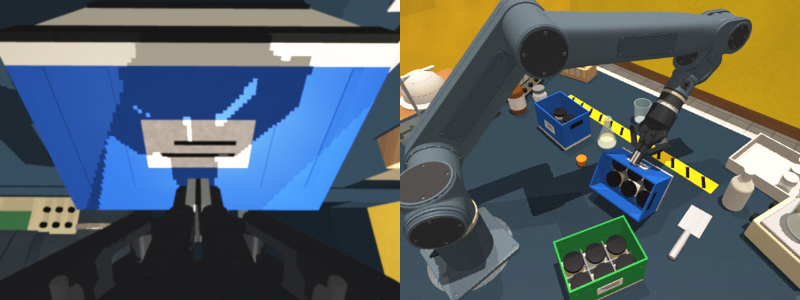

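The right crate's underside is bare grey (no red pixels, similar lean) and the left crate stands flat again. Next: lower the right crate, then check the reachability of a forward-leaning push with open fingers.

```bash
python3 down.py .498 -.205 .02 .0029
python3 - <<'E'
from h import *
vision.read_camera('top')
for d in finder.cut_out('top','crate_a'):
    f=fit('top',d['pixels'],[.495,.178,-.1]); print(f)
for b in(-.6,-.75,-.9):
  for x in(.36,.42,.54): print(b,x,manip.inverse_kinematics([x,.185-.056*(x-.4),.035],quat(-.056,b,np.pi)),manip.inverse_kinematics([x,.185,.3],quat(-.056,b,np.pi)) is not None)
E
```

```text
F [ 5.797 -1.622  1.763]
F [-0.574 -0.533 -0.13 ]
top 6154 (array([0.495, 0.177, 3.035]), np.float64(186.06666666666666))
side 9026 (array([ 0.499, -0.204,  0.031]), np.float64(226.9686274509804))
side 5742 (array([ 0.495,  0.181, -0.13 ]), np.float64(185.7058823529412))
40.775
(array([ 0.452, -0.006, -0.387]), np.float64(11084.411764705883))
(array([ 0.495,  0.178, -0.118]), np.float64(162.61960784313726))
(array([ 0.456, -0.004, -0.37 ]), np.float64(6376.658823529412))
-0.6 0.36 [ 0.573 -0.853 -1.067  0.852 -0.339 -2.601] True
-0.6 0.42 [ 0.458 -0.671 -0.988  0.717 -0.281 -2.706] True
-0.6 0.54 [ 0.312 -0.318 -0.775  0.546 -0.205 -2.834] True
-0.75 0.36 None True
-0.75 0.42 [ 0.524 -0.803 -1.126  0.586 -0.383 -2.695] True
-0.75 0.54 [ 0.348 -0.406 -0.922  0.347 -0.271 -2.838] True
-0.9 0.36 None False
-0.9 0.42 None True
-0.9 0.54 [ 0.385 -0.453 -1.057  0.116 -0.341 -2.856] True
```

```bash
cat > push.py <<'E'
from h import *
Y=-.056; d=np.array([np.cos(Y),np.sin(Y),0]); q=quat(Y,-.7,np.pi)
s=np.array([.39,.185,.035])
for k in(0,.05,.15): assert manip.inverse_kinematics(s+k*d,q) is not None
fingers.gripper_open()
manip.move_ptp([.39,.185,.3],q); manip.move_l(s,v=.2)
hit=manip.move_l(s+.07*d,v=.03,contact_N=2); p=np.array(manip.read_state()['ee_pos']); print(hit,p,manip.read_state()['time'])
if hit:
    manip.move_l(p+.085*d,v=.05); manip.hold(.2); st=manip.read_state(); print(st['ee_pos'],st['contact_force'],st['time'])
    for c in('top','side'):
        a=save(c,'p'+c)
        for m in finder.cut_out(c,'crate_a'):
            f=fit(c,m['pixels'],[.575,.172,-.06])
            if f[1]<900: print(c,f)
    cv2.imwrite('pics/push.png',np.vstack([cv2.imread('pics/ptop.png')[100:350,100:500],cv2.imread('pics/pside.png')[100:350,100:500]]))
E
python3 push.py
```

```text
True [0.437 0.182 0.034] 49.0167
[0.521 0.177 0.032] [-4.823  0.569  1.215] 51.0833
top (array([ 0.577,  0.175, -0.038]), np.float64(426.8392156862745))
top (array([ 0.499, -0.205,  3.175]), np.float64(314.4470588235294))
```

View pics/push.png

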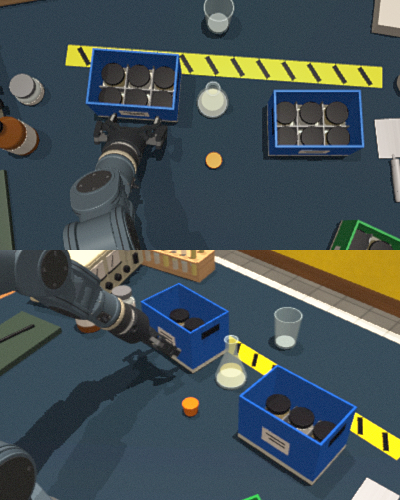

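The crate is square with the tape, and its far edge is at x≈0.638 against a tape centre of 0.6575. I'll push another 19 mm, back off and verify.

Run:
```python
from h import *
Y=-.056; d=np.array([np.cos(Y),np.sin(Y),0])
p=np.array(manip.read_state()['ee_pos']); manip.move_l(p+.019*d,v=.04); manip.hold(.2)
manip.move_l(p-.05*d,v=.12); manip.move_l(p-.06*d+[0,0,.2],v=.2)
manip.set_joints([1.169,.048,.099,1.622,0,1.443])
for c in('top','side'):
    a=save(c,'e'+c)
    for m in finder.cut_out(c,'crate_a'):
        for x0 in([.597,.172,-.06],[.498,-.205,.02]):
            f=fit(c,m['pixels'],x0)
            if f[1]<900:
                v=f[0]; fx=v[0]+.06*np.cos(v[2]);fy=v[1]+.06*np.sin(v[2]); print(c,f,'far-tape',(fx-.648-.056*fy))
for t in('flask','bung','beaker','jar','reagent_bottle'):
    print(t,[(w('side',x['at']).round(3).tolist(),x['confidence']) for x in finder.landmark_of('side',t)][:1])
st=manip.read_state();print(st['contact_force'],st['time'])
a=cv2.imread('pics/etop.png');cv2.imwrite('pics/end.png',np.vstack([a[100:350,80:560],cv2.imread('pics/eside.png')[100:400,100:580]]))
```

```text
top (array([ 0.5  , -0.206,  3.173]), np.float64(167.0235294117647)) far-tape -0.19643426088769425
top (array([ 0.499, -0.206,  0.034]), np.float64(167.11764705882354)) far-tape -0.07713517728478579
top (array([ 0.595,  0.175, -0.048]), np.float64(249.86274509803923)) far-tape -0.0022549952709798766
side (array([ 0.499, -0.203,  0.014]), np.float64(251.27058823529413)) far-tape -0.0772115592336538
side (array([ 0.596,  0.18 , -0.077]), np.float64(333.47843137254904)) far-tape -0.0015165154077433109
side (array([ 2.649,  0.388, -2.133]), np.float64(562.0)) far-tape 1.9499289282201264
side (array([ 1.63 ,  2.571, 16.664]), np.float64(562.0)) far-tape 0.8064328556867875
flask [([0.557, 0.013, -0.001], 0.84)]
bung [([0.42, 0.006, -0.001], 0.51)]
beaker []
jar [([0.58, 0.426, -0.004], 0.67)]
reagent_bottle [([0.467, 0.431, -0.0], 0.93)]
[-0.396 -0.846 -0.1  ] 57.8917
```

View pics/end.png

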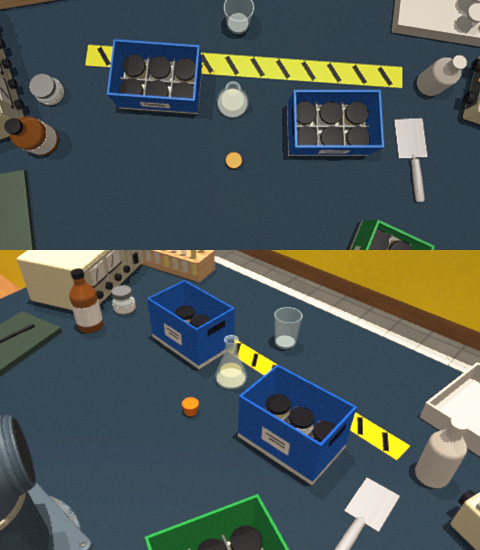

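The stamped crate's far edge is within about 2 mm of the tape's centre line and square to it. Everything else stands where it was, and the arm is clear.

```bash
python3 -c "
from h import *
job.hand_in()"
```

```text
the job is handed in; nothing more can be done
```

I tipped both crates, found the stamp on the left-hand one, and pushed that crate onto the tape. The job is handed in; the clock read about 58 s of the 72 s at my last check.

- **Tipping:** I tipped each crate with closed fingertips on its far face, and eased each one back down flat. From the wrist picture, the left crate leaned about 58.5° with a red disc on its underside. The right crate's underside was bare grey with no red pixels. I didn't compute its lean separately; it followed the same path and looked similar in the picture.
- **Stamped crate:** after the push with open fingers, its far edge is about 2 mm short of the tape's centre line in both the top and side views. It is square to the tape within about 0.02 rad (1.2°).
- **Other crate:** it is within about 2 mm of where I first measured it.
- **Loose objects:** the flask, bung, jar and reagent bottle measured within about 10 mm of their first positions, which is close to the measuring error. The side view did not detect the beaker in the last check, and I did not re-measure the wash bottle or spatula. In the final picture all three look upright and unmoved.

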